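# Draw the dust filter and show it at the light panel

### The arm

A 6-joint arm with a two-finger parallel gripper is mounted at the origin on a cart in front of the work surface, level with it; the furniture and walls round the work are solid. World frame = base frame: x ahead of the robot, y to its left, z up, the work surface at z = 0. Lengths are in m, angles in rad, forces in N, time in s.
With the tool pointing down it reaches from about 0.325 to 0.775 m from the base axis. Payload 5.5 kg.
Tool frame: the origin (TCP) lies between the finger pads; the fingertips stand 8 mm ahead of it and the grasp point (between the pads) lies 11 mm behind it (tcp_to_tips is the distance from the TCP to the fingertips, in m); z points along the fingers, y is the direction in which the jaws open and shut (so a half turn about z gives the same grasp; the last joint's range is limited). The gripper opens to 88 mm and grips with 3 to 60 N. Pads are 20 mm wide; open, the fingers measure 115 mm over their backs; the gripper's body (75 mm by 178 mm) begins 61 mm behind the grasp point.
Start: joints at [-1.273, 0.091, 1.231, -0, 1.82, -0.057], TCP at [0.208, -0.563, 0.231] pointing down, gripper open.
Joint ranges: [-2.87, 2.87], [-0.86, 2.18], [0.17, 2.46], [-1.51, 4.65], [0.06, 2.69], [-2.65, 2.65]. Speed limits (rad/s): [2.57, 2.57, 3.01, 3.14, 3.14, 3.14].

### API

Orientations are given as a unit quaternion [w, x, y, z].
In Python, from bench import * gives the robot as it stands. Calls block until the motion is done:
- move_to(position, orientation): joint-space move of the TCP to a pose.
- move_l(position, speed=0.15, orientation=None): straight line of the TCP; orientation=None keeps the orientation; speed is the mean speed in m/s.
- movej(angles): joint-space move.
- gripper_open() and close(): open the fingers fully, or close them until they stop; the grip force is fixed at half the most.
- hold(seconds).
- inverse_kinematics(position, orientation): joint angles nearest the present ones, or None.
- state(): the state.
- get_image(name): name is "scene" or "top" or "wrist"; returns a dict with "frame" (384x512x3 uint8, blue, green, red), "depth" (384x512 float32, m along the optical axis (not along the pixel's ray), 0 where there is no reading), "camera_matrix" (3x3 intrinsics, pixels), "k1" (the pictures are not rectified: a ray, as slopes to the right and down, at radius r is drawn at 1 + k1 r^2 times it, then the intrinsics apply), "view" (4x4, takes a point from world to camera coordinates). Camera axes: x right, y up, looking along -z (the intrinsics and any distortion apply to the point x, -y, -z); pixel columns grow to the right and rows downward; lengths in m; the calibration is good to about 2 mm. A picture is of the moment at which its call begins.
A pose or a line that the arm cannot do raises IKError and nothing moves.
- job_done(): hands the job in, once; it reports no verdict.
The state is a dict: "time": time; "joint_pos": joint angles; "dq": joint speeds; "joint_torque": joint torques, N m; "ee_pos": TCP position; "ee_rot": TCP orientation; "ft_force": force on the tool from outside, world axes, zero at the start; "moment": the same for the moment, N m; "finger_gap": finger opening in m.
Only numpy, scipy, OpenCV 4.12 (cv2) and the standard library are available. Lean on these libraries where they do the work, as an engineer would, in place of code of your own. Each camera call takes 0.05 s, during which the arm holds its last target. There are 200 camera calls.

### The job

Swing the hood-shaped flap of the dust extractor's filter box right up by its handle and leave it open, then draw out the pleated filter plate with the wide pull tab; the blank plate with the narrow tab stays in its bay. Hold the filter plate upright about 4 cm in front of the light panel's glowing window, centred on it and square to it, and finish while still holding it there. Do not touch the panel, and leave the tape measure, the black tub and the wire reel alone.

Things in the scene. Friction and masses are not known exactly. Their poses are not given: they have to be found in the camera images.
- filter_box: Grey sheet-metal filter box of a dust extractor, 140 (x) x 210 (y) mm, rim 78 mm high, walls 4 mm, fixed to the table. It stands left or right of the robot, the light panel on the other side; place and yaw vary. Origin: centre of its underside; z up, -x is its louvred front, towards the robot. Two bays lie side by side under the flap.
- bays (a point): Point between the two bays, on the box floor, 8 mm above its underside and 15 mm in front of its middle; axes as the box. The bays are centred 50 mm to either side (y = +-50 mm). Each holds one plate standing on the floor, its thickness along x, between guides 60 mm high with about 2 mm of play; a plate leaves straight upwards.
- flap (a joint): Angle of the hood-shaped aluminium flap, hinged along the rear rim: 0 closed, positive opens up and away from the front, stop at 1.75 rad; about 1.4 gives room above the plates. The hinge is stiff (friction 0.25 N m): it stays at any angle; 3 to 4 N at the handle moves it. Hood 142 x 212 x 36 mm, open below; its top is 114 mm above the table when closed.
- flap_handle (a point): Middle of the flap's bar handle: round bar 10 mm thick, 90 mm long along the box's y, a post at each end, its axis 32 mm above the hood's top, so 146 mm above the table when closed. It lies 115 mm in front of and 68 mm above the hinge line, and moves with the flap.
- flap_hinge (a point): Middle of the flap's hinge line, at the rear rim of the box, 70 mm behind its middle and 78 mm above the table; the line runs along the box's y.
- filter_plate: Filter plate, about 120 g: black frame 10 mm thick (x), 80 mm wide (y), 68 mm high (z), white pleats; on top, centred, a black pull tab 44 mm wide, 10 mm thick, 30 mm high, its top 98 mm above the plate's bottom (106 mm above the table in the box). In the left or right bay, hidden by the flap. Origin: centre of the bottom edge; z up.
- filter_center (a point): Centre of the filter plate's pleated field, 34 mm above its bottom edge, 47 mm below the middle of the tab.
- blank_plate: Solid black blank plate, 10 x 80 x 68 mm, with a narrow pull tab 20 mm wide, 10 mm thick and 30 mm high; stands in the other bay. Leave it there. Origin: centre of the bottom edge; z up.
- light_panel: Upright light panel, fixed to the table: black frame 130 mm wide, 40 to 170 mm above the table, 20 mm thick, with a glowing square window of 106 mm; its round foot, 90 mm across and 8 mm high, reaches 23 mm in front of the face. Origin: on the table below the window's face; -x is the way the window faces (roughly towards the robot), z up.
- panel_center (a point): Centre of the glowing window, on its face, 105 mm above the table; axes as the light panel's: -x out of the window, y across, z up.
- tape_measure: Tape measure, 61 x 72 x 31 mm, standing loose behind the work. Leave alone. Origin: centre of its underside.
- film_tub: Small round black tub with a grey lid, 34 mm across, 37 mm high, loose behind the work. Leave alone. Origin: centre of its underside.
- reel_blue: Wire reel, 62 mm across, 12 mm high, lying loose behind the work. Leave alone. Origin: centre of its underside.
Things that resemble listed ones, but are neither listed nor needed, are in the scene too. What is shaped like the light_panel but orange or purple is not meant.

How it is judged:
On the way, in this order (a step that is already met when the one before it is completed fails the run):
1. the flap stands open (beyond 1.2 rad) (value of joint flap above 1.2 rad), for 0.2 s.
2. the filter plate is held by the fingers, drawn up clear of the box's rim (z of filter_plate in the frame of filter_box above 0.085 m and contact force between the fingers and filter_plate above 1 N), for 0.2 s.
At the end, for the whole second after the job is handed in: Filter plate held still, upright and square (0.22 rad), its field 18 to 70 mm before the window, within 25 mm of its centre sideways and in height, touching neither panel nor box; flap beyond 1.2 rad; blank plate in its bay; tape measure, tub, reel within 30 mm of their starts (x of filter_center in the frame of panel_center between -0.07 and -0.018 m and y of filter_center in the frame of panel_center between -0.025 and 0.025 m and z of filter_center in the frame of panel_center between -0.025 and 0.025 m and angle between the x axis of filter_plate and the x axis of light_panel, either way round below 0.22 rad and angle between filter_plate's own z axis and vertical below 0.22 rad and linear speed of filter_plate below 0.03 m/s and contact force between the fingers and filter_plate above 1 N and height (world z) of filter_plate above 0.03 m and contact force between filter_plate and light_panel below 0.1 N and contact force between filter_plate and filter_box below 0.1 N and value of joint flap above 1.2 rad and z of blank_plate in the frame of filter_box below 0.02 m and horizontal distance between blank_plate and filter_box below 0.07 m and distance of each of tape_measure, film_tub, reel_blue from where it was at the start of the episode below 0.03 m); the arm keeps its last pose, push and grip.
It fails at once if the blank plate is drawn out of its bay (z of blank_plate in the frame of filter_box above 0.04 m).
It fails at once if the light panel is touched (contact force between light_panel and anything else above 2 N).
It fails at once if the tape measure, the tub or the reel is disturbed (distance of any of tape_measure, film_tub, reel_blue from where it was at the start of the episode above 0.03 m).
It also fails if it takes over 50 s, if anything falls off the work surface, if the arm or the gripper's body presses on something with over 40 N, if the wrist force passes 120 N, or if a joint passes its speed limit or range.

## Working session

There is one attempt and no reset: what is moved stays moved. The work goes in short steps, each a Python script; the robot and the scene stay as the last script left them, time stands still between calls to the robot, and variables do not carry over. Pictures are saved under pics/ and viewed, about 8 in all and at most 12, crops included, and the job is handed in when it is done.

```bash
mkdir -p pics; ls
cat > h.py <<'E'
from bench import *
import numpy as np, cv2
from scipy.spatial.transform import Rotation as R
def cloud(im):
    K=im["camera_matrix"];h,w=im["depth"].shape
    u,v=np.meshgrid(np.arange(w),np.arange(h))
    x=(u-K[0][2])/K[0][0];y=(v-K[1][2])/K[1][1];xd,yd=x.copy(),y.copy()
    for _ in range(15):
        s=1+im["k1"]*(x*x+y*y);x=xd/s;y=yd/s
    d=im["depth"];P=np.stack([x*d,-y*d,-d,np.ones_like(d)],-1)
    W=P@np.linalg.inv(np.array(im["view"])).T
    W=W[...,:3];W[d<=0]=np.nan
    return W
def quat(Rm):
    q=R.from_matrix(Rm).as_quat();return [q[3],q[0],q[1],q[2]]
def rotq(q): return R.from_quat([q[1],q[2],q[3],q[0]]).as_matrix()
E
python3 - <<'E'
from h import *
ims=[get_image(n) for n in("scene","top")]
import pickle;pickle.dump(ims,open("i.pkl","wb"))
cv2.imwrite("pics/a.png",ims[0]["frame"]);cv2.imwrite("pics/b.png",ims[1]["frame"])
E
```

```text
pics
```

View pics/a.png

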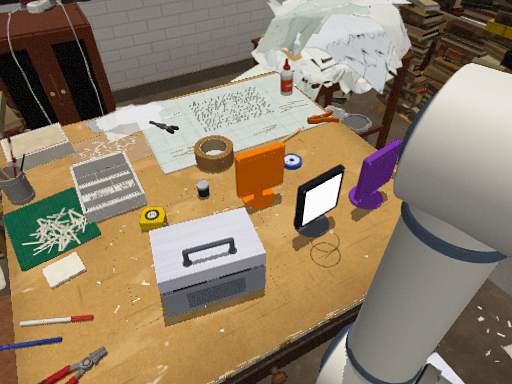

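View pics/b.png

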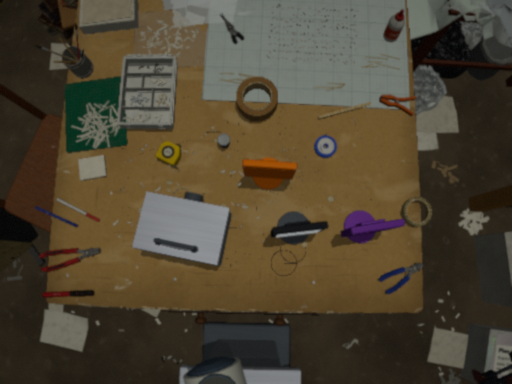

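Scene: the box is on the left (top view about (182,228), handle (176,244)). The white-window panel is at top (299,229), between the orange and purple decoys. Next I'll measure both.

Run:
```python
from h import *
import pickle
s,t=pickle.load(open("i.pkl","rb"))
W=cloud(t);S=cloud(s)
def rect(P,n):
    r=cv2.minAreaRect((P[:,:2]*1000).astype(np.float32));print(n,len(P),r,np.median(P[:,2]))
    return r
b=W[185:270,125:235].reshape(-1,3);b=b[np.isfinite(b[:,0])]
rect(b[(b[:,2]>.105)&(b[:,2]<.122)],"hood top")
h=b[(b[:,2]>.132)&(b[:,2]<.16)];rect(h,"handle");print(h.mean(0))
b2=S[205:320,140:275].reshape(-1,3)
rect(b2[(b2[:,2]>.109)&(b2[:,2]<.119)],"hood scene")
h=b2[(b2[:,2]>.135)&(b2[:,2]<.16)];rect(h,"handle scene");print(h.mean(0))
# panel top frame from top view
p=W[210:250,265:335].reshape(-1,3);p=p[p[:,2]>.12];rect(p,"panel top");print(p[:,2].max(), p.mean(0))
f=s["frame"];m=np.zeros(f.shape[:2],bool);m[165:240,290:350]=(f[165:240,290:350].min(-1)>225)
m=cv2.erode(m.astype(np.uint8),np.ones((3,3)))>0
w=S[m];w=w[np.isfinite(w[:,0])];c=w.mean(0);U,D,V=np.linalg.svd(w-c)
cc=(w-c)@V.T
print("window",len(w),c,"min",w.min(0),"max",w.max(0),"n",V[2],D/np.sqrt(len(w)))
print("mid z",(w[:,2].min()+w[:,2].max())/2)
```

```text
hood top 3864 ((510.2869567871094, 149.11468505859375), (212.70513916015625, 144.5204315185547), 80.02519226074219) 0.11746347421195363
handle 159 ((469.1560974121094, 156.34500122070312), (98.7367935180664, 11.056727409362793), 79.4052734375) 0.15765442872839508
[0.46871726 0.15300361 0.15680688]
hood scene 2211 ((509.4930114746094, 147.22679138183594), (211.22532653808594, 145.89309692382812), 79.98308563232422) 0.11665628590259669
handle scene 251 ((467.9064636230469, 154.78024291992188), (99.19123840332031, 11.839966773986816), 80.28173828125) 0.15722368061066283
[0.46612131 0.15607489 0.15409413]
panel top 573 ((515.8185424804688, -134.42105102539062), (27.221782684326172, 128.96121215820312), 7.49850606918335) 0.1677706914514362
0.17531443657529588 [ 0.5124323  -0.13426407  0.16200666]
window 817 [ 0.50215614 -0.1368254   0.10838661] min [ 0.49429072 -0.18691149  0.05667223] max [ 0.51022913 -0.08880096  0.15447947] n [-9.90973135e-01 -1.34058337e-01 -7.79621471e-04] [0.02813171 0.02746838 0.00068922]
mid z 0.10557584632254147
```

```bash
cat >> h.py <<'E'
def yawR(a): return R.from_euler("z",a).as_matrix()
BO=np.array([.510,.148,0]);BR=yawR(np.radians(-10))
PC=np.array([.503,-.137,.105]);PR=yawR(.134)
def box(x,y,z): return BO+BR@np.array([x,y,z])
def down(frame,s=1,tilt=0):  # tool y along +-frame x, tool z down, tilt about frame y
    y=s*np.array([1.,0,0]);z=np.array([0,0,-1.])
    return quat(frame@R.from_euler("y",tilt).as_matrix()@np.stack([np.cross(y,z),y,z],1))
def tcp(g,q,d=.011): return np.array(g)+d*rotq(q)[:,2]  # TCP for a grasp point
E
python3 - <<'E'
from h import *
st=state();print(rotq(st["ee_rot"]).round(2).tolist(),st["time"])
for s in(1,-1):
    for F,p in((BR,box(-.045,0,.27)),(BR,box(.08,0,.18)),(BR,box(-.015,.05,.2)),(PR,PC+PR@[-.045,0,.047])):
        for tl in (0,.4):
            j=inverse_kinematics(list(p),down(F,s,tl));print(s,tl,None if j is None else np.round(j,2))
s=1
q=down(BR,s);j=inverse_kinematics(list(box(-.045,0,.26)),q)
if j is None or abs(j[5])>2.4: s=-1;q=down(BR,s)
print("use",s)
move_to(list(box(-.045,0,.26)),q)
im=get_image("wrist");cv2.imwrite("pics/c.png",im["frame"]);W=cloud(im)
b=W.reshape(-1,3);d=(b-BO)@BR
m=(np.abs(d[:,0]+.045)<.03)&(np.abs(d[:,1])<.06)&(b[:,2]>.13)&(b[:,2]<.165)
print("handle in box frame",m.sum(),np.median(d[m],0),cv2.minAreaRect((d[m,:2]*1000).astype(np.float32)));print(state()["time"],state()["ft_force"])
E
```

```text
[[0.94, 0.35, -0.0], [0.35, -0.94, 0.0], [0.0, -0.0, -1.0]] 0.1
1 0 [ 0.25 -0.19  1.43 -0.    1.9   0.43]
1 0.4 [0.16 0.12 1.17 0.16 2.22 0.41]
1 0 [ 0.17  0.1   1.31 -0.    1.73  0.34]
1 0.4 [0.11 0.45 0.95 0.13 2.13 0.33]
1 0 [ 0.31 -0.07  1.45 -0.    1.76  0.49]
1 0.4 [0.22 0.25 1.16 0.17 2.1  0.45]
1 0 [-0.37 -0.24  1.68 -0.    1.7  -0.51]
1 0.4 [-0.27  0.1   1.4  -0.17  2.   -0.44]
-1 0 None
-1 0.4 None
-1 0 None
-1 0.4 None
-1 0 None
-1 0.4 None
-1 0 [-0.37 -0.24  1.68 -0.    1.7   2.63]
-1 0.4 None
use 1
handle in box frame 1117 [-0.04110875  0.00448666  0.15840304] ((-41.835899353027344, 0.36811065673828125), (11.083386421203613, 99.02449035644531), 0.4309269189834595)
2.8417 [ 0.25416502 -0.28116229 -0.53684879]
```

```bash
sed -i 's/^BO=.*/BO=np.array([.5115,.148,0]);BR=yawR(np.radians(-9.9))/' h.py
python3 - <<'E'
from h import *
q=down(BR)
move_l(list(tcp(box(-.044,0,.147),q)),.15,q)
close();st=state();print("gap",st["finger_gap"],np.round(st["ft_force"],1),st["time"])
r=np.hypot(.115,.068);a0=np.arctan2(.068,-.115)
for th in np.arange(.15,1.66,.15):
    a=a0-th; q=down(BR,1,.25*th)
    move_l(list(tcp(box(.07+r*np.cos(a),0,.079+r*np.sin(a)),q)),.08,q)
    st=state();print(round(th,2),np.round(st["ft_force"],1),round(st["finger_gap"],4),round(st["time"],2))
    if np.linalg.norm(st["ft_force"])>60 or st["finger_gap"]<.004: print("STOP");break
im=get_image("scene");cv2.imwrite("pics/d.png",im["frame"])
E
```

```text
gap 0.008893900061671034 [ 5.3  0.7 -3.3] 5.0083
0.15 [ 11.2   0.4 -11.6] 0.009 5.4
0.3 [ 10.9   0.4 -14.1] 0.0092 5.8
0.45 [  9.4  -0.3 -16. ] 0.0092 6.2
0.6 [  7.3  -0.2 -17. ] 0.0094 6.6
0.75 [  6.5  -0.8 -26.1] 0.0089 6.99
0.9 [  2.7  -0.8 -30.1] 0.009 7.38
1.05 [  0.2  -0.9 -32. ] 0.0092 7.78
1.2 [ -4.5  -0.6 -32. ] 0.009 8.17
1.35 [-10.   -1.2 -31.2] 0.0093 8.56
1.5 [-14.4  -2.2 -30.3] 0.0093 8.95
1.65 [-18.1  -2.4 -27.2] 0.009 9.34
```

View pics/d.png

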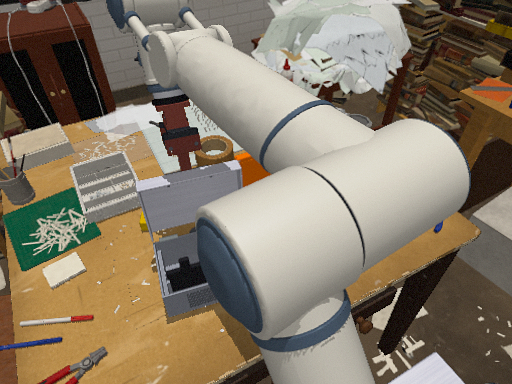

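The flap is up, with the box open and the bar still gripped. Opening the jaws fully would push the hood down. So I'll turn the fingers parallel to the hood, open, pull the bar back with the front finger, then withdraw upwards.

Run:
```python
from h import *
def rep(n): st=state();print(n,np.round(st["ft_force"],1),round(st["finger_gap"],4),round(st["time"],2))
r=np.hypot(.115,.068);a=np.arctan2(.068,-.115)-1.70
g=np.array([.07+r*np.cos(a),0,.079+r*np.sin(a)])
q=down(BR,1,.1)
move_l(list(tcp(box(*g),q)),.06,q);rep("tilt")
gripper_open();rep("open")
move_l(list(tcp(box(*(g+[.041,0,0])),q)),.08,q);rep("pull")
move_l(list(tcp(box(*(g+[.034,0,0])),q)),.08,q);rep("back off")
move_l(list(tcp(box(*(g+[.048,0,.11])),q)),.15,q);rep("up")
q=down(BR)
move_to(list(box(-.10,0,.33)),q);rep("front")
im=get_image("wrist");cv2.imwrite("pics/e.png",im["frame"])
import pickle;pickle.dump([im,get_image("scene")],open("i2.pkl","wb"))
cv2.imwrite("pics/e2.png",pickle.load(open("i2.pkl","rb"))[1]["frame"])
```

```text
tilt [-14.7  -2.2 -16.6] 0.0091 9.85
open [ 4.4 -0.2  4.5] 0.0878 11.12
pull [ 0.1 -1.   0. ] 0.0879 11.78
back off [ 0.9 -0.7 -0.3] 0.0879 12.03
up [-0.9  0.2  0.3] 0.0876 12.93
front [-1.7  0.4  0.5] 0.0875 14.09
```

View pics/e.png

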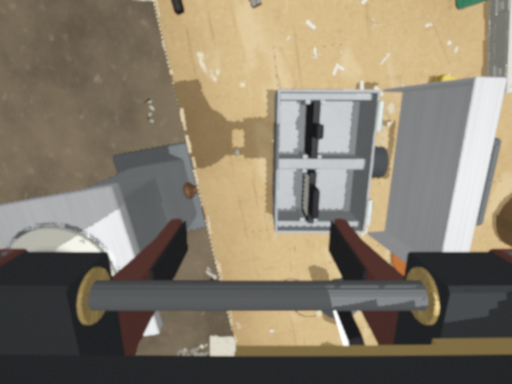

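Wrist view: the flap is open on the right. The upper bay (+y) has the narrow tab at (318,131). The lower bay (−y) has the wide tab at (314,195), with pleats visible. I'll measure both tabs and the flap angle from depth.

Run:
```python
from h import *
import pickle
for n,im in zip(("wrist","scene"),pickle.load(open("i2.pkl","rb"))):
    W=cloud(im).reshape(-1,3);f=im["frame"].reshape(-1,3);d=(W-BO)@BR
    for nm,y in(("right",-.05),("left",.05)):
        m=(np.abs(d[:,0]+.015)<.03)&(np.abs(d[:,1]-y)<.045)&(d[:,2]>.086)&(d[:,2]<.125)
        if m.sum()<5: print(n,nm,m.sum());continue
        p=d[m];print(n,nm,m.sum(),"med",np.median(p,0).round(4),"lo",np.percentile(p,3,0).round(4),"hi",np.percentile(p,97,0).round(4))
    # rim
    m=(np.abs(d[:,0])<.09)&(np.abs(d[:,1])<.12)&(np.abs(d[:,2]-.080)<.008)
    p=d[m];print("rim lo/hi",np.percentile(p,1,0).round(3),np.percentile(p,99,0).round(3))
    m=(d[:,0]>.05)&(d[:,0]<.16)&(np.abs(d[:,1])<.085)&(d[:,2]>.10)&(d[:,2]<.23)
    if m.sum()>50:
        p=d[m];k=np.polyfit(p[:,2],p[:,0],1);print("hood interior slope dx/dz",k, m.sum(), "angle",np.pi/2+np.arctan(k[0]))
```

```text
wrist right 287 med [-0.0205 -0.0473  0.1045] lo [-0.0238 -0.0692  0.0878] hi [-0.0144 -0.0285  0.1064]
wrist left 149 med [-0.02    0.05    0.1043] lo [-0.0233  0.041   0.0896] hi [-0.0138  0.0589  0.1066]
rim lo/hi [-0.073 -0.104  0.072] [0.079 0.104 0.086]
hood interior slope dx/dz [0.01510611 0.10955989] 12201 angle 1.5859012909357013
scene right 191 med [-0.0228 -0.0494  0.1023] lo [-0.0251 -0.0701  0.0882] hi [-0.0156 -0.0297  0.1077]
scene left 99 med [-0.0225  0.0488  0.1017] lo [-0.0241  0.0395  0.0869] hi [-0.016   0.0578  0.1082]
rim lo/hi [-0.075 -0.105  0.072] [0.071 0.103 0.087]
hood interior slope dx/dz [0.04231692 0.10334852] 1610 angle 1.6130880164021189
```

Run:
```python
from h import *
def rep(n): st=state();print(n,np.round(st["ft_force"],1),round(st["finger_gap"],4),round(st["time"],2))
q=down(BR);X,Y=-.0195,-.049
move_to(list(tcp(box(X,Y,.19),q)),q)
move_l(list(tcp(box(X,Y,.1015),q)),.12,q);rep("down")
close();rep("close")
move_l(list(tcp(box(X,Y,.14),q)),.06,q);rep("lift1")
move_l(list(tcp(box(X,Y,.26),q)),.15,q);rep("lift2")
hold(.3)
s,w=get_image("scene"),get_image("wrist")
cv2.imwrite("pics/f.png",np.hstack([s["frame"][60:,:400],w["frame"][60:,:400]]))
```

```text
down [0.5 0.7 0.1] 0.0881 15.82
close [0.4 0.1 1.1] 0.0096 16.99
lift1 [ 0.3 -0.  -1.8] 0.01 17.78
lift2 [ 0.2  0.7 -2.1] 0.0099 18.73
```

View pics/f.png

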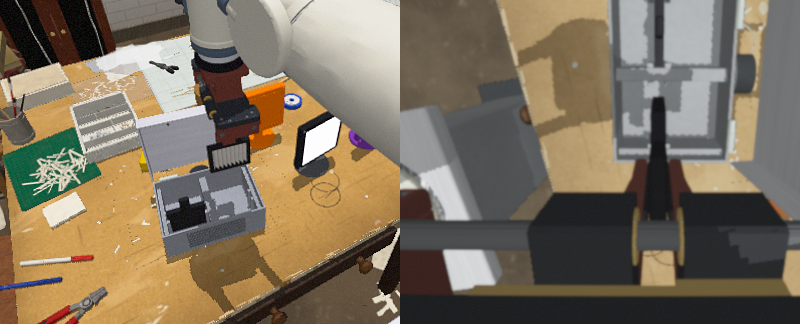

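The pleated plate is held clear of the box, the blank is still in its bay, and the flap is open. Moving to the panel now.

Run:
```python
from h import *
def rep(n): st=state();print(n,np.round(st["ft_force"],1),round(st["finger_gap"],4),round(st["time"],2))
q=down(PR);P=lambda x,z:list(tcp(PC+PR@[x,0,z],q))
move_l(P(-.10,.155),.15,q);rep("over")
move_l(P(-.10,.059),.12);rep("low")
move_l(P(-.044,.059),.06);hold(.4);rep("at")
import pickle;ims=[get_image(n) for n in("scene","wrist","top")];pickle.dump(ims,open("i3.pkl","wb"))
for n,im in zip("swt",ims):
    W=cloud(im).reshape(-1,3);d=(W-PC)@PR;f=im["frame"].reshape(-1,3)
    b=(np.abs(d[:,1])<.06)&(np.abs(d[:,2])<.08)&(d[:,0]>-.08)
    m=b&(d[:,0]<-.02)&(d[:,2]<.03); 
    if m.sum()>20:p=d[m];print(n,"plate",m.sum(),np.percentile(p,[2,50,98],0).round(3).tolist())
    m=b&(np.abs(d[:,0])<.012)
    if m.sum()>20:p=d[m];print(n,"win x",m.sum(),np.percentile(p,[2,50,98],0).round(3).tolist())
s=ims[0]["frame"];
cv2.imwrite("pics/g.png",np.hstack([cv2.resize(s[140:290,180:380],None,fx=2,fy=2),cv2.resize(ims[2]["frame"][150:300,200:400],None,fx=2,fy=2)]))
```

```text
over [ 0.4  0.7 -0.9] 0.0099 21.06
low [ 0.5 -0.4 -0.8] 0.0098 22.01
at [ 0.3 -0.2 -0.7] 0.0098 23.49
s plate 487 [[-0.05, -0.04, -0.031], [-0.047, 0.002, -0.003], [-0.041, 0.039, 0.028]]
s win x 1103 [[-0.002, -0.023, -0.056], [-0.0, 0.02, 0.02], [0.01, 0.059, 0.067]]
w plate 207 [[-0.048, 0.038, -0.032], [-0.043, 0.038, 0.006], [-0.039, 0.038, 0.029]]
w win x 7507 [[-0.001, -0.033, -0.05], [0.0, 0.028, 0.048], [0.011, 0.059, 0.065]]
t win x 54 [[-0.0, 0.044, -0.039], [0.004, 0.052, 0.062], [0.012, 0.06, 0.066]]
```

View pics/g.png

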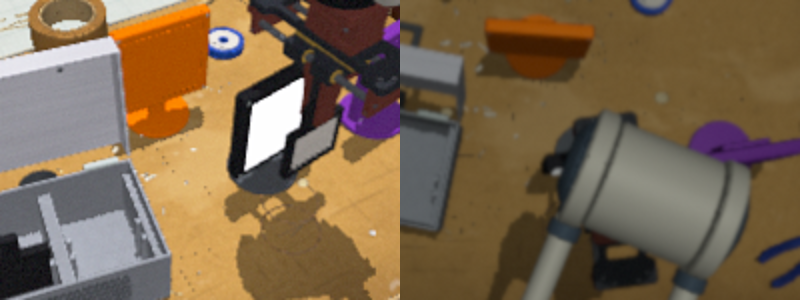

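Measured in the panel's frame, the plate spans −40 to +39 mm across, with its lower edge about 31 mm below the window centre. It is centred about 42 mm before the window. The flap is open and the blank is in its bay, so I'm handing in.

```bash
python3 -c "
from h import *
print(job_done());print(state()['time'])"
```

```text
the job is handed in; nothing more can be done
None
the job is handed in; nothing more can be done
```

The filter plate is held in front of the light panel's glowing window, the flap is open, and the job is handed in. The interface reports no verdict.

**What I did**
- I gripped the flap's handle and swung the flap open, finally pulling the bar back with one finger.
- I drew the wide-tab filter plate out of the right-hand bay and moved it in front of the window. At the last check the clock stood at about 23.5 s.

**Last checks**
- **Plate position:** its centre is about 42 mm before the window. It is within about 5 mm sideways; that figure includes the panel edge reading 5 mm off. Its lower edge reads 31 mm below the window centre, against 34 mm if exactly centred.
- **Squareness:** I turned the gripper to the panel's measured angle, and the plate looks parallel to it in the last picture. I did not measure the tilt separately.
- **Grip:** the finger gap is 9.8 mm on the 10 mm tab, and the outside force on the tool is below 1 N.
- **Flap:** depth images put it at about 1.6 rad after release, and the last picture still shows it open.
- **Blank plate and panel:** the blank is still in its bay, and no contact with the panel showed in the forces.
- **Loose items:** the arm never worked near the tape measure, tub or reel, but I did not measure their positions again at the end.

**Disagreements:** the depth readings put the handle about 8 mm above its listed height and the tabs about 4 mm in front of theirs, both within what the grasp could absorb.

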